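# Reset an air outlet under its bypass cover

### The job

The right-hand outlet of the bench air controller is set too high for the blow gun. Slide the controller's right-hand clear cover fully open, behind the left-hand one, turn the selector under it back until it rests in the third click from its anticlockwise stop, and let go of it; then slide the cover fully shut again. Leave the left-hand cover and selector and the things lying around as they are.

Things in the scene. Friction and masses are not known exactly. Their poses are not given: they have to be found in the camera images.
- console: bench air controller: grey sheet-steel desk console, 400 mm wide (y), 215 mm deep (x), 157 mm high, fixed to the bench, turned only about z. Origin: middle of its underside; x to its back, y to its left, z up. Its working face slopes up towards the back at 25 deg; two clear framed covers lie side by side in it. Two brass outlets stand 26 mm out of its front, 38 mm up
- face_centre (a point): centre of the sloping face, 115 mm above the console's origin. Its axes are the face frame: u (its x) up the slope, v (its y) to the left, n (its z) outward, 25 deg off vertical towards the front. Tracks for the covers lie at |u| = 73 to 100 mm over the whole width, their tops at n = 0; the low right end cheek (v = -186 to -200 mm) ends at n = -11 mm
- opening_centre (a point): point u = 0, v = -121 mm, n = 0 of the face (axes u, v, n): centre of the opening that the right cover uncovers. Fully open, it is free for v = -186 to -56 mm and u = -73 to +73 mm. Below lies the panel, at n = -60 mm, with the selector and, up the slope, a flat gauge whose needle turns with the selector; thin wall between the channels at v = 0
- cover_right (a joint): right cover (198 mm wide, 6 mm thick, inner track, top n = -11, underside n = -17 mm), m: 0 shut, 0.130 fully open at its stop, slid left (+v) behind the left cover. A sprung ball catch holds it shut: 5 to 6 N to break away, 2 N or a little more to slide on, as much again to push it over the catch in the last 10 mm, then it snaps home
- cover_right_pull (a point): middle of the top of the right cover's pull: a black ridge on the cover's right edge, 80 mm long along u, 12 mm thick along v, standing 24 mm above the cover, top at n = +13 mm; axes u, v, n. Shut, it is at v = -180 mm. It moves with the cover; fully open, 32 mm remain between it and the edge of the left cover (top n = -2.5 mm)
- cover_left (a joint): left cover (198 mm wide, in the outer track, its pull ridge on its left edge), m: 0 shut, positive slid to the right; starts shut
- selector_right (a joint): right selector, rad: 0 is the rest at its anticlockwise stop; grows clockwise as seen by one facing the panel. It rests every 30 deg (0.524 rad), 9 clicks in all: third click = 1.571, last = 4.712. Starts in click 7 or 8. Some 0.15 N m takes it over a click; released, it drops into the nearest rest
- selector_right_grip (a point): on the right selector's axis (u = -14, v = -121 mm), at n = -31 mm, 11 mm below the top of its black bar grip: 60 mm long, 14 mm thick, standing from n = -54 to -20 mm on a round skirt 60 mm across. Axes: x along the bar to the end with the white line, z = n. That end points 135 deg anticlockwise of u at joint 0, straight along u at 2.356
- selector_left_pointer (a point): top of the pointer end of the left selector, the same black bar grip under the left cover; not to be turned
- blow_gun: black pistol-shaped air blow gun lying on its side, 156 x 222 x 31 mm, on the bench in front of the console's right end; stays put
- sand_block: black rubber sanding block, 42 x 70 x 30 mm, on the bench in front of the console; loose bystander
- tape_roll: roll of masking tape lying flat, 100 mm across, 25 mm high, left of the console; loose bystander
- wire_brush: small green brush, 30 x 85 x 22 mm, on the bench right of the console; loose bystander

How it is judged:
By the outcome, as a careful person would: the job done as asked, in the order asked, and still so for the second after the job is handed in, with the robot touching nothing.
It also fails if it takes over 72 s, if anything falls off the work surface, if the arm or the gripper's body presses on something with over 40 N, if the wrist force passes 120 N, or if a joint passes its speed limit or range.

### The arm

A 6-joint arm with a two-finger parallel gripper is mounted at the origin on a cart in front of the work surface, level with it; the furniture and walls round the work are solid. World frame = base frame: x ahead of the robot, y to its left, z up, the work surface at z = 0. Lengths are in m, angles in rad, forces in N, time in s.
With the tool pointing down it reaches from about 0.375 to 0.975 m from the base axis. Payload 3.8 kg.
Tool frame: the origin (TCP) lies on the centre line of the jaws, within the pads' length; the fingertips stand 25 mm ahead of it and the grasp point (between the pads) lies 6 mm ahead of it; y points along the fingers, z is the direction in which the jaws open and shut, and the axes are right-handed (so a half turn about y gives the same grasp; the last joint's range is limited). The gripper opens to 85 mm and grips with 20 to 120 N. Pads are 22 mm wide; open, the fingers measure 114 mm over their backs; the gripper's body (76 mm by 85 mm) begins 54 mm behind the grasp point. The pads swing forward as they close: fully open they stand 13 mm farther back than shut.
Start: joints at [1.229, 0.264, 1.604, -0, 1.274, -0.037], TCP at [0.203, 0.644, 0.256] pointing down, gripper open.
Joint ranges: [-2.63, 2.63], [-0.94, 2.18], [0.31, 2.57], [-1.31, 4.45], [0, 2.66], [-2.55, 2.55]. Speed limits (rad/s): [2.57, 2.57, 3.14, 3.14, 3.14, 3.14].

### API

Orientations are given as a rotation vector (axis times angle).
In Python, from workcell import bot gives the robot as it stands.
- The arm moves only by the shell command python3 -m jog 'ROWS' [FORCE]. ROWS is JSON, a list of rows, each a list of 5 numbers: the shift along the world's x, y, z in mm, then the turn about the world's z in degrees, then the finger opening in mm, from 0 to 85.4. A call has exactly 10 rows; each row is the pose to reach, as a shift and turn from the pose commanded when the call began; what a row does not reach only later rows make up. A row lasts 1/8 s, in which the tool goes at most 62.5 mm and 10.7 degrees, less where a joint would pass 70% of its speed; a pose out of reach is approached as far as the arm can. A call with a gripper value outside its range is refused whole. The fingers move at their own pace and stop on an object; FORCE is the grip in N (left out, the last holds). Time passes only in rows, so rows that repeat a pose let the fingers close, or fill a call up. It gives the time, the measured TCP pose, the force and the opening at its end, in the units of the state.
- bot.read_state(): the state, without advancing time (a new reading comes with each control period).
- bot.read_camera(name): name is "scene" or "side" or "wrist"; returns a dict with "pixels" (384x512x3 uint8, red, green, blue), "fx", "fy", "cx", "cy" (pixels), "dist" ([k1, k2, p1, p2, k3] as OpenCV has them; the pictures are not rectified), "R" (3x3) and "t" (3): a world point X has camera coordinates R X + t. Camera axes: x right, y down, z forward; pixel columns grow to the right and rows downward; lengths in m; the calibration is good to about 2 mm. A picture is of the moment at which its call begins. There is no depth.
- bot.finish_job(): hands the job in, once; it reports no verdict.
The state is a dict: "time": time; "q": joint angles; "joint_vel": joint speeds; "joint_torque": joint torques, N m; "tool_pos": TCP position; "tcp_rot": TCP orientation; "wrist_force": force on the tool from outside, world axes, zero at the start; "torque": the same for the moment, N m; "width": opening from 0.0 (shut) to 1.0 (fully open).
Only numpy, scipy, OpenCV 4.12 (cv2) and the standard library are available. Lean on these libraries where they do the work, as an engineer would, in place of code of your own. Each camera call takes 0.05 s, during which the arm holds its last target.

## Working session

There is one attempt and no reset: what is moved stays moved. The work goes in short steps, Python scripts to look and compute and a shell command to move; the robot and the scene stay as the last step left them, time stands still between calls to the robot, and variables do not carry over. Pictures are saved under pics/ and viewed, and the job is handed in when it is done.

```bash
ls; mkdir -p pics; python3 - <<'E'
from workcell import bot
import cv2
s=bot.read_state(); print(s)
for n in ["scene","side","wrist"]:
    c=bot.read_camera(n); cv2.imwrite(f"pics/{n}0.png",cv2.cvtColor(c["pixels"],cv2.COLOR_RGB2BGR)); print(n,c["fx"],c["fy"],c["cx"],c["cy"],c["dist"],c["R"],c["t"])
E
```

```text
pics
{'time': 0.0, 'q': array([ 1.22914516e+00,  2.64776007e-01,  1.60533960e+00, -7.59172885e-06,
        1.27369475e+00, -3.68768252e-02]), 'joint_vel': array([-0.00121394,  0.00068507,  0.00068016, -0.00032076,  0.00061301,
        0.00080363]), 'joint_torque': array([ 1.68012695e-03, -5.15096748e+01, -3.67320836e+01,  3.03599109e-04,
        1.30232685e-02,  2.83037815e-05]), 'tool_pos': array([0.20232156, 0.64327685, 0.25496513]), 'tcp_rot': array([-1.55971147,  0.2395947 , -0.23894827]), 'wrist_force': array([0.6470688 , 0.01719277, 0.17157216]), 'torque': array([0.00796665, 0.02513987, 0.05783762]), 'width': 1.0016087057999836}
scene 371.16356861235056 371.16356861235056 254.9928118771587 190.09261767591153 [-0.03177422  0.          0.          0.          0.        ] [[ 0.75697414 -0.65343907 -0.00274421]
 [-0.33317681 -0.38234797 -0.86186034]
 [ 0.56212397  0.6533203  -0.50713827]] [-0.38838803  0.26580677  0.83773138]
side 377.2270028904451 377.2270028904451 254.96257825453807 192.079633066401 [-0.00614569  0.          0.          0.          0.        ] [[ 0.96120762 -0.27508515  0.02020083]
 [-0.13848981 -0.54465504 -0.82714658]
 [ 0.23853823  0.79226198 -0.56162306]] [-0.48748665  0.15029642  1.26700814]
wrist 298.1612447859952 298.1612447859952 254.2574353584143 189.9738988646556 [-0.00603068  0.          0.          0.          0.        ] [[ 0.29984371  0.95398685 -0.00168444]
 [ 0.90225543 -0.28300978  0.32533153]
 [ 0.30988529 -0.09906841 -0.94559852]] [-0.67278148 -0.04260073  0.37957717]
```

View pics/scene0.png

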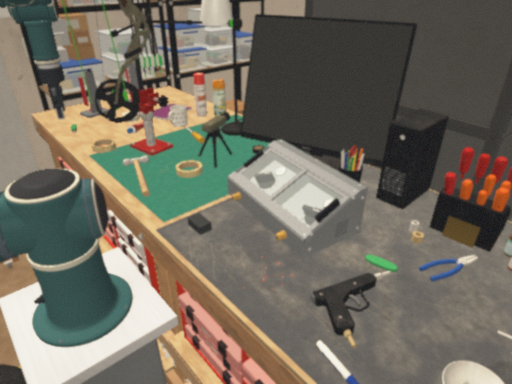

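View pics/side0.png

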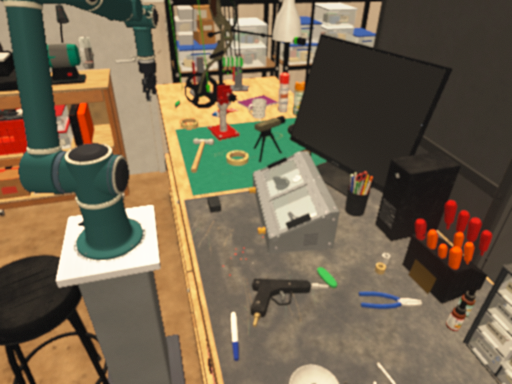

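View pics/wrist0.png

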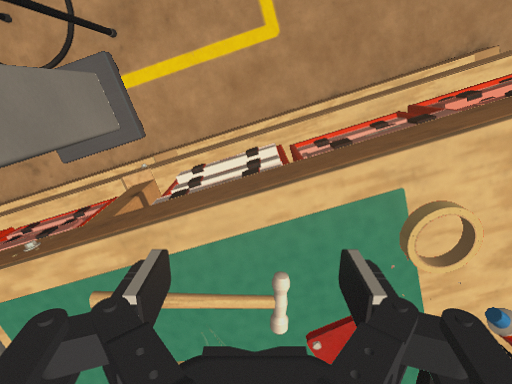

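```bash
python3 - <<'E'
import cv2
a=cv2.imread("pics/scene0.png")[125:265,215:375]; b=cv2.imread("pics/side0.png")[140:260,240:350]
cv2.imwrite("pics/sc.png",cv2.resize(a,None,fx=4.2,fy=4.2,interpolation=cv2.INTER_CUBIC))
cv2.imwrite("pics/si.png",cv2.resize(b,None,fx=5,fy=5,interpolation=cv2.INTER_CUBIC))
E
```

```text
(no output)
```

View pics/sc.png

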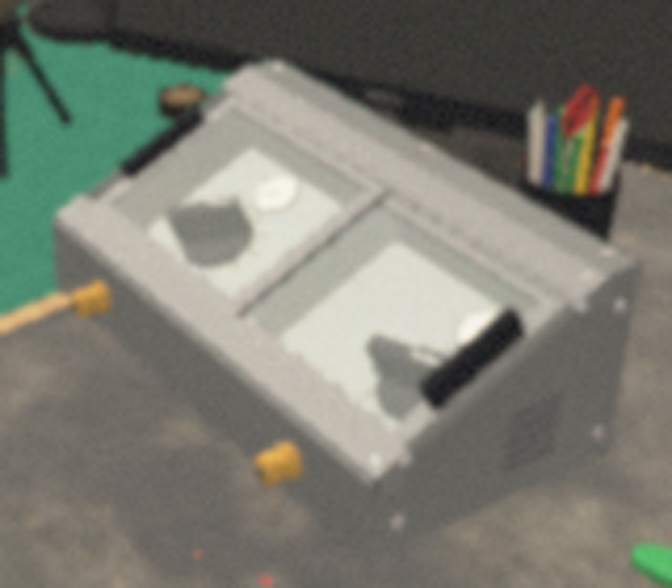

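View pics/si.png

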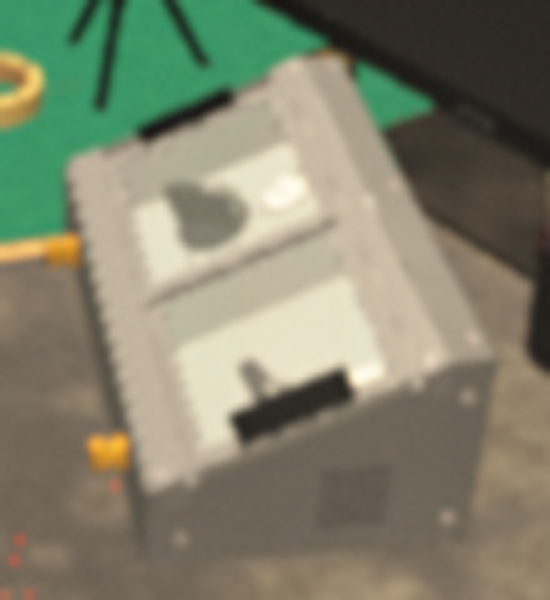

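```bash
cat > h.py <<'E'
import numpy as np, cv2
from workcell import bot
c25,s25=np.cos(np.radians(25)),np.sin(np.radians(25))
def ray(c,px):
    K=np.array([[c["fx"],0,c["cx"]],[0,c["fy"],c["cy"]],[0,0,1]])
    p=cv2.undistortPoints(np.array([[px]],float),K,np.array(c["dist"],float))[0,0]
    R=np.array(c["R"]);t=np.array(c["t"]); d=R.T@np.array([p[0],p[1],1.]); return -R.T@t,d/np.linalg.norm(d)
def tri(rs):
    A=0;b=0
    for o,d in rs:
        P=np.eye(3)-np.outer(d,d);A=A+P;b=b+P@o
    X=np.linalg.solve(A,b); return X,[np.linalg.norm((np.eye(3)-np.outer(d,d))@(X-o))*1000 for o,d in rs]
def onz(c,px,z):
    o,d=ray(c,px); return o+d*(z-o[2])/d[2]
def proj(c,X):
    K=np.array([[c["fx"],0,c["cx"]],[0,c["fy"],c["cy"]],[0,0,1]])
    r,_=cv2.Rodrigues(np.array(c["R"])); return cv2.projectPoints(np.array(X,float).reshape(-1,3),r,np.array(c["t"],float),K,np.array(c["dist"],float))[0][:,0]
def con(u,v,n): return np.array([u*c25-n*s25,v,.115+u*s25+n*c25])
def world(pose,P):
    x,y,a=pose; P=np.asarray(P); return np.array([x+np.cos(a)*P[0]-np.sin(a)*P[1],y+np.sin(a)*P[0]+np.cos(a)*P[1],P[2]])
def face(pose,X):
    x,y,a=pose; dx,dy=X[0]-x,X[1]-y
    px,py,pz=np.cos(a)*dx+np.sin(a)*dy,-np.sin(a)*dx+np.cos(a)*dy,X[2]-.115
    return np.array([px*c25+pz*s25,py,-px*s25+pz*c25])
def snap(n,f):
    c=bot.read_camera(n); im=cv2.cvtColor(c["pixels"],cv2.COLOR_RGB2BGR); cv2.imwrite("pics/"+f,im); return c,im
E
python3 - <<'E'
from h import *
from scipy.optimize import least_squares
cs=bot.read_camera("scene");ci=bot.read_camera("side")
S=lambda x,y:(215+x/4.2-.4,125+y/4.2-.4); I=lambda x,y:(240+x/5-.4,140+y/5-.4)
# middles of end faces of pulls, outlets
pts={"Rhi":(S(512,325),I(348,383)),"Rlo":(S(430,392),I(240,428)),"Lhi":(S(195,122),I(228,98)),"Llo":(S(128,168),I(145,132)),"outL":(S(92,298),I(62,250)),"outR":(S(280,463),I(108,452))}
X={}
for k,(a,b) in pts.items():
    X[k],r=tri([ray(cs,a),ray(ci,b)]); print(k,X[k].round(4),r)
mod={"Rhi":con(.04,-.180,.002),"Rlo":con(-.04,-.180,.002),"Lhi":con(.04,.180,.008),"Llo":con(-.04,.180,.008)}
f=lambda p:np.concatenate([world(p,mod[k])-X[k] for k in mod])
r=least_squares(f,[.7,-.1,0]); print(r.x,np.degrees(r.x[2]),(r.fun.reshape(-1,3)*1000).round(1))
p=r.x
for k in X: print(k,(face(p,X[k])*1000).round(1))
print(world(p,con(0,-.18,.013)),world(p,con(-.014,-.121,-.031)))
E
```

```text
Rhi [ 0.6221 -0.2074  0.1229] [np.float64(0.15982126442688735), np.float64(0.15982126442696376)]
Rlo [ 0.5544 -0.201   0.0972] [np.float64(1.4812321127220947), np.float64(1.4812321127220227)]
Lhi [0.6712 0.1517 0.1247] [np.float64(0.3964549305197255), np.float64(0.39645493051960523)]
Llo [0.6052 0.1561 0.1021] [np.float64(0.8594550644193403), np.float64(0.859455064419393)]
outL [0.5234 0.1012 0.04  ] [np.float64(0.912825594524847), np.float64(0.9128255945246668)]
outR [ 0.4886 -0.1375  0.0392] [np.float64(0.8462062251254707), np.float64(0.8462062251254564)]
[ 0.61529864 -0.02545626 -0.14340388] -8.216436808965303 [[ 2.6 -1.2 10.8]
 [-1.5  2.7  2.7]
 [ 2.4 -3.7 14.5]
 [-3.4  2.2  3.2]]
Rhi [  33.  -179.1   -6.6]
Rlo [ -39.4 -182.4   -1.3]
Lhi [ 31.3 183.3  -3.9]
Llo [-38.  178.3   3.5]
outL [-130.5  112.3  -21.9]
outR [-131.2 -129.   -22.4]
[ 0.58413668 -0.20282344  0.126782  ] [ 0.5984148  -0.14527323  0.0809878 ]
```

```bash
python3 - <<'E'
from h import *
s=bot.read_state(); R=cv2.Rodrigues(s["tcp_rot"])[0]; print(R.round(3))
c=bot.read_camera("wrist"); cp=-np.array(c["R"]).T@c["t"]; print(cp, R.T@(cp-s["tool_pos"])); print((R.T@np.array(c["R"]).T).round(3))
E
```

```text
[[ 0.954 -0.     0.3  ]
 [-0.3   -0.001  0.954]
 [-0.    -1.    -0.001]]
[0.12260205 0.66754487 0.3722001 ] [-0.08336055 -0.11660897 -0.00123543]
[[-0.     0.946  0.325]
 [-0.    -0.325  0.946]
 [ 1.     0.     0.001]]
```

```bash
python3 -m jog '[[40,-40,20,0,85],[80,-90,40,2,85],[120,-140,60,4,85],[155,-190,80,6,85],[190,-245,80,8,85],[220,-300,80,9,85],[240,-360,80,9,85],[260,-420,80,9,85],[280,-480,80,9,85],[290,-540,80,9,85]]'
python3 -m jog '[[10,-60,0,0,85],[10,-120,0,0,85],[10,-180,0,0,85],[10,-230,0,0,85],[10,-260,0,0,85],[10,-275,0,0,85],[10,-280,0,0,85],[10,-280,0,0,85],[10,-280,0,0,85],[10,-280,0,0,85]]'
python3 -c "
from h import *
snap('wrist','w1.png')"
```

```text
time: 1.55
tool_pos: [0.4904, 0.1151, 0.3365]
tcp_rot: [-1.567, 0.115, -0.117]
wrist_force: [1.3, -0.1, 0.4]
width: 1.001
time: 2.8
tool_pos: [0.5001, -0.1621, 0.3364]
tcp_rot: [-1.568, 0.115, -0.115]
wrist_force: [0.8, 0.5, -0.1]
width: 0.995
```

View pics/w1.png

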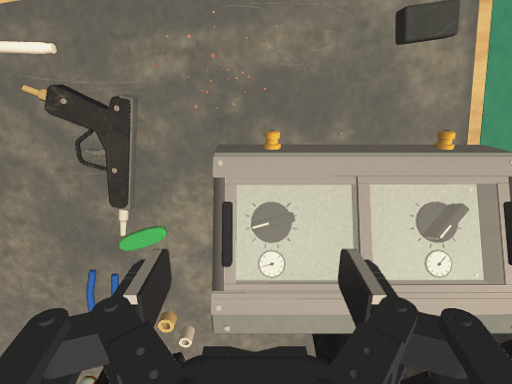

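```bash
python3 - <<'E'
from h import *
im=cv2.imread("pics/w1.png")
cv2.imwrite("pics/w1z.png",cv2.resize(im[125:345,195:375],None,fx=2.7*1.0,fy=2.7,interpolation=cv2.INTER_CUBIC)[:600])
c=bot.read_camera("wrist")
hsv=cv2.cvtColor(im,cv2.COLOR_BGR2HSV)
m=(im.max(2)<50).astype(np.uint8); m2=np.zeros_like(m); m2[190:275,212:240]=m[190:275,212:240]
n,l,st,ce=cv2.connectedComponentsWithStats(m2); print(st,ce)
p0=[.6153,-.02546,-.1434]
for nm,P in {"pull top":[con(u,v,.013) for u in(-.04,.04) for v in(-.186,-.174)],"pull bot":[con(u,v,-.011) for u in(-.04,.04) for v in(-.186,-.174)],"sel":[con(-.014,-.121,-.054),con(-.014,-.121,-.02)],"open":[con(u,v,0) for u in(-.073,.073,-.1,.1) for v in(-.2,.2)]}.items():
    print(nm,proj(c,[world(p0,q) for q in P]).round(1).tolist())
E
```

```text
[[     0      0    512    384 196499]
 [   222    202      8      9     15]
 [   231    204      1      1      1]
 [   231    206      1      1      1]
 [   231    208      1     28     28]
 [   223    212      1      1      1]
 [   223    214      1      1      1]
 [   223    216      1      1      1]
 [   223    219      1      1      1]
 [   223    221      1      2      2]
 [   222    224      7     42     56]
 [   231    261      1      1      1]
 [   230    263      1      1      1]] [[255.51674054 191.47748844]
 [224.33333333 204.73333333]
 [231.         204.        ]
 [231.         206.        ]
 [231.         221.5       ]
 [223.         212.        ]
 [223.         214.        ]
 [223.         216.        ]
 [223.         219.        ]
 [223.         221.5       ]
 [222.60714286 246.17857143]
 [231.         261.        ]
 [230.         263.        ]]
pull top [[227.7, 204.0], [237.4, 204.0], [227.3, 270.1], [237.2, 270.1]]
pull bot [[229.3, 205.0], [238.4, 205.0], [228.9, 267.1], [238.2, 267.1]]
sel [[276.5, 224.4], [278.3, 224.7]]
open [[217.9, 179.1], [526.3, 178.2], [216.8, 295.6], [537.5, 294.1], [218.1, 158.5], [524.2, 157.8], [216.5, 318.1], [539.6, 316.6]]
```

View pics/w1z.png

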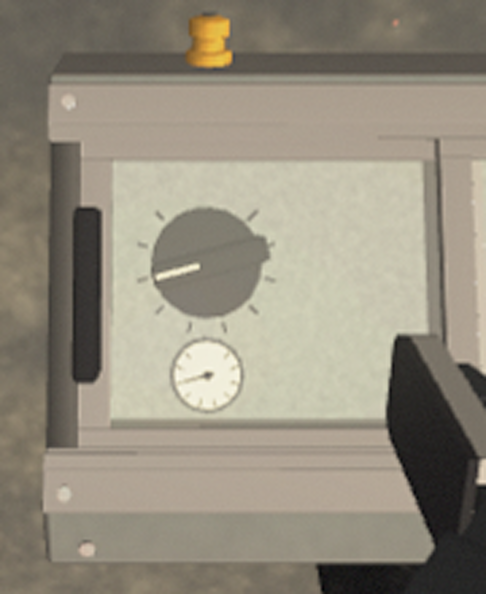

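```bash
python3 - <<'E'
from h import *
from scipy.optimize import least_squares
im=cv2.imread("pics/w1.png"); c=bot.read_camera("wrist")
g=cv2.resize(cv2.cvtColor(im,cv2.COLOR_BGR2GRAY),None,fx=4,fy=4,interpolation=cv2.INTER_CUBIC)
for x0,x1,r0,r1,y0,y1 in((245,300,70,95,195,250),(405,470,70,95,195,250),(250,295,45,62,245,285),(420,460,45,62,245,285)):
    h=cv2.HoughCircles(g[y0*4:y1*4,x0*4:x1*4],cv2.HOUGH_GRADIENT,1,400,param1=100,param2=15,minRadius=r0,maxRadius=r1)
    print(None if h is None else (h[0][0]/4+[x0-.4,y0-.4,0]))
cv2.imwrite("pics/w1l.png",cv2.resize(im[170:290,390:512],None,fx=4.8,fy=4.8,interpolation=cv2.INTER_CUBIC))
E
```

```text
[270.975      221.725       20.42499924]
[437.225      220.475       21.67499924]
[271.475      263.475       14.10000038]
[437.475      263.725       12.82499981]
```

View pics/w1l.png

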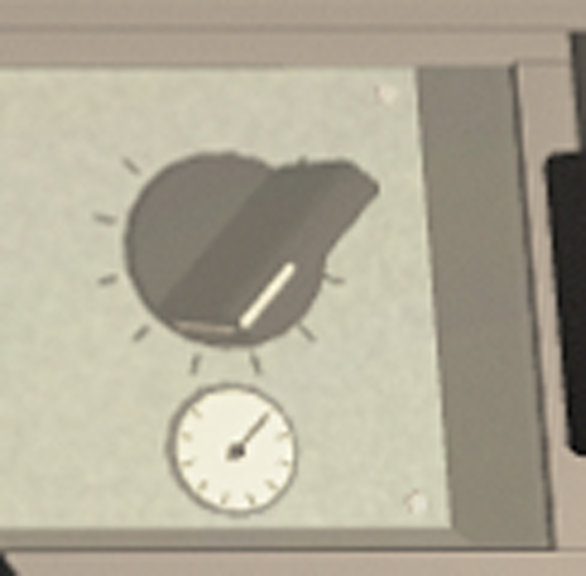

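```bash
python3 - <<'E'
from h import *
from scipy.optimize import least_squares
c=bot.read_camera("wrist")
obs=[(222.0,201.7),(232.2,201.7),(222.0,266.3),(231.4,266.3),(271.3,221.8),(437.1,221.6),(271.5,263.5),(437.4,263.6)]
def mod(g): return [con(-.04,-.186,.013),con(-.04,-.174,.013),con(.04,-.186,.013),con(.04,-.174,.013),con(-.014,-.121,-.054),con(-.014,.121,-.054),con(g,-.121,-.058),con(g,.121,-.058)]
f=lambda p:(proj(c,[world(p[:3],q) for q in mod(p[3])])-np.array(obs)).ravel()
r=least_squares(f,[.61,-.03,-.14,.04],x_scale=[.01,.01,.01,.01]); print(r.x,np.degrees(r.x[2])); print(r.fun.reshape(-1,2).round(1))
p=r.x[:3]; np.save("pose.npy",p)
w=lambda *a:(world(p,con(*a))*1000).round(1)
print("pull top",w(0,-.18,.013),"sel",w(-.014,-.121,-.031),"open pull",w(0,-.05,.013))
print("v dir",-np.sin(p[2]),np.cos(p[2]))
s=bot.read_state();print(s["tool_pos"])
E
```

```text
[ 0.61119163 -0.03252514 -0.14998445  0.04520938] -8.593475794980861
[[-0.1 -0.9]
 [-0.6 -0.9]
 [-1.   0.8]
 [-0.5  0.8]
 [ 0.2  0.2]
 [ 1.   0.8]
 [-0.1 -0.1]
 [ 1.5  0. ]]
pull top [ 578.9 -209.7  126.8] sel [ 593.5 -152.2   81. ] open pull [598.3 -81.1 126.8]
v dir 0.14942275391390472 0.9887734020556908
[ 0.49999258 -0.16261641  0.33630365]
```

```bash
python3 -m jog '[[20,-12,-20,0,40],[40,-24,-50,0,40],[60,-36,-80,0,40],[79,-47,-110,0,40],[79,-47,-130,0,40],[79,-47,-150,0,40],[79,-47,-160,0,40],[79,-47,-160,0,40],[79,-47,-160,0,40],[79,-47,-160,0,40]]' 20
python3 - <<'E'
from h import *
c,im=snap('wrist','w2.png'); p=np.load("pose.npy")
print(proj(c,[world(p,con(u,v,.013)) for u in(-.04,.04) for v in(-.186,-.174)]).round(1).tolist())
E
```

```text
time: 4.25
tool_pos: [0.5796, -0.2102, 0.1776]
tcp_rot: [-1.568, 0.114, -0.118]
wrist_force: [0.4, 0.4, 0.6]
width: 0.468
[[247.6, 164.6], [266.5, 164.6], [247.0, 294.3], [266.7, 294.4]]
```

View pics/w2.png

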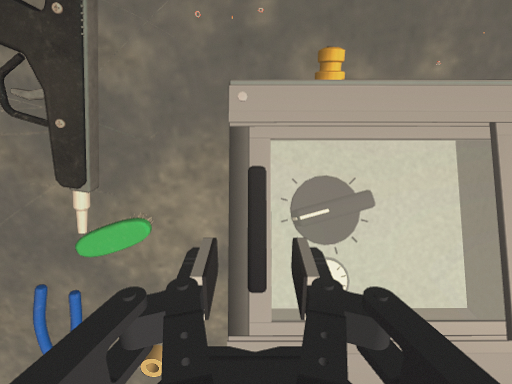

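```bash
python3 -m jog '[[0,1,-10,0,40],[0,1,-20,0,40],[0,1,-30,0,40],[0,1,-40,0,40],[0,1,-40,0,30],[0,1,-40,0,20],[0,1,-40,0,12],[0,1,-40,0,5],[0,1,-40,0,5],[0,1,-40,0,5]]' 25
```

```text
time: 5.55
tool_pos: [0.5794, -0.2087, 0.1368]
tcp_rot: [-1.567, 0.115, -0.117]
wrist_force: [0.6, 2.9, 1.2]
width: 0.132
```

```bash
python3 -m jog '[[1,7,0,0,5],[2,14,0,0,5],[4,27,0,0,5],[6,40,0,0,5],[8,54,0,0,5],[10,67,0,0,5],[12,80,0,0,5],[14,93,0,0,5],[16,106,0,0,5],[17,112,0,0,5]]'
python3 -m jog '[[1,6,0,0,5],[2,11,0,0,5],[2,14,0,0,5],[2,17,0,0,5],[3,19,0,0,5],[3,19,0,0,5],[3,19,0,0,5],[3,18,0,0,5],[3,18,0,0,5],[3,18,0,0,5]]'
python3 - <<'E'
from h import *
s=bot.read_state(); p=np.load("pose.npy"); print(face(p,s["tool_pos"])*1000)
c,im=snap('wrist','w3.png');c,im=snap('side','s3.png')
cv2.imwrite("pics/s3z.png",cv2.resize(im[130:260,230:350],None,fx=4.5,fy=4.5,interpolation=cv2.INTER_CUBIC))
E
```

```text
time: 6.8
tool_pos: [0.596, -0.0954, 0.1367]
tcp_rot: [-1.567, 0.115, -0.115]
wrist_force: [-2.2, -1.2, 6.6]
width: 0.129
time: 8.05
tool_pos: [0.5984, -0.0799, 0.1368]
tcp_rot: [-1.571, 0.116, -0.115]
wrist_force: [-4.1, -7.8, 6.7]
width: 0.129
[  4.11235685 -48.76950225  22.0873979 ]
```

View pics/w3.png

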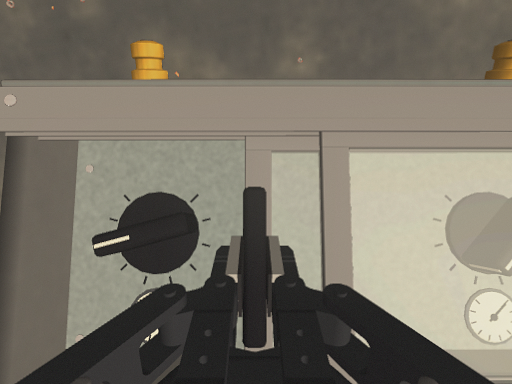

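View pics/s3z.png

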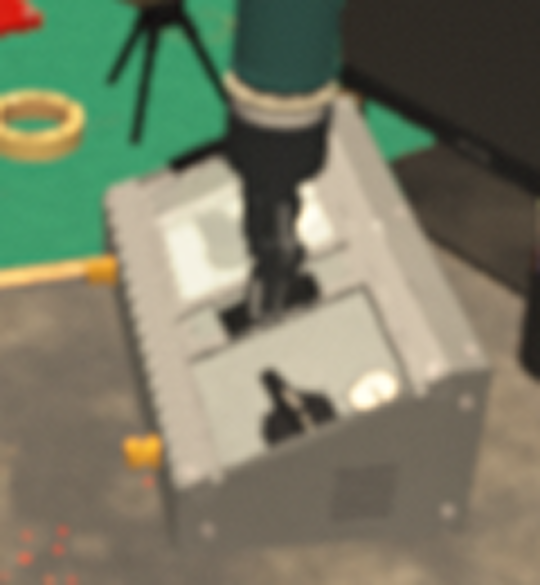

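```bash
python3 -m jog '[[0,0,0,0,18],[0,0,0,0,24],[0,0,0,0,24],[0,0,0,0,24],[0,0,10,0,24],[0,0,25,0,24],[0,0,45,0,24],[0,0,60,0,30],[0,0,60,0,30],[0,0,60,0,30]]'
python3 -c "
from h import *
s=bot.read_state();print(s['q'],s['tool_pos'])"
```

```text
time: 9.4
tool_pos: [0.5987, -0.079, 0.1962]
tcp_rot: [-1.568, 0.116, -0.116]
wrist_force: [-0.7, 0.3, 0.8]
width: 0.353
[-1.72356638e-01  1.75263931e-01  1.82510759e+00 -1.56154003e-05
  1.14150575e+00 -1.59538721e+00] [ 0.59868806 -0.07895211  0.19617006]
```

```bash
python3 -m jog '[[-1,-15,0,-10,30],[-2,-30,0,-20,30],[-4,-45,0,-30,30],[-5,-60,0,-40,30],[-5,-72,0,-50,30],[-5,-72,0,-60,30],[-5,-72,-10,-70,30],[-5,-72,-20,-76,30],[-5,-72,-30,-76.5,30],[-5,-72,-30,-76.5,30]]'
python3 - <<'E'
from h import *
c,im=snap('wrist','w4.png'); p=np.load("pose.npy")
print(proj(c,[world(p,con(-.014,-.121,n)) for n in(-.054,-.02)]).round(1).tolist())
s=bot.read_state();print(s['q'][5],s['tool_pos'], s["tool_pos"]*1000-world(p,con(-.014,-.121,-.031))*1000)
E
```

```text
time: 10.65
tool_pos: [0.5927, -0.1506, 0.1643]
tcp_rot: [-1.252, 1.146, -1.141]
wrist_force: [-0.5, -0.6, -0.9]
width: 0.353
[[267.2, 202.9], [248.8, 214.5]]
-0.37881542382759725 [ 0.59334837 -0.15075617  0.16524918] [-0.17132498  1.47224099 84.26137635]
```

View pics/w4.png

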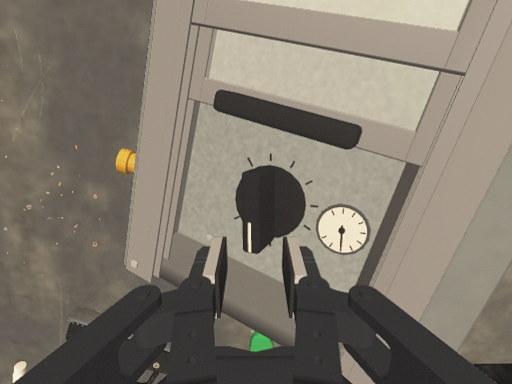

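```bash
python3 - <<'E'
from h import *
im=cv2.imread("pics/w4.png"); cv2.imwrite("pics/w4z.png",cv2.resize(cv2.convertScaleAbs(im[145:270,190:330],alpha=2,beta=10),None,fx=4.5,fy=4.5,interpolation=cv2.INTER_CUBIC))
E
```

```text
(no output)
```

View pics/w4z.png

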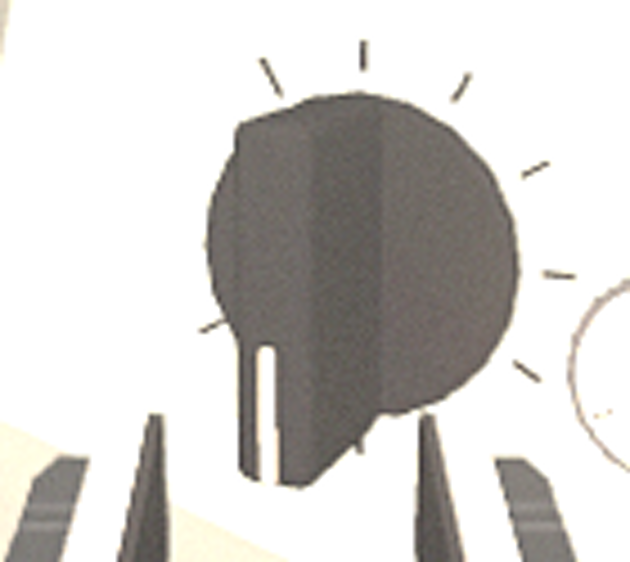

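```bash
python3 -m jog '[[2,0,-10,0,30],[2,0,-20,0,30],[2,0,-30,0,30],[2,0,-40,0,30],[2,0,-48,0,30],[2,0,-55,0,30],[2,0,-61,0,30],[2,0,-66,0,30],[2,0,-66,0,30],[2,0,-66,0,30]]'
python3 - <<'E'
from h import *
c,im=snap('wrist','w5.png')
E
```

```text
time: 11.95
tool_pos: [0.5962, -0.151, 0.1005]
tcp_rot: [-1.249, 1.144, -1.145]
wrist_force: [0.7, -0.2, -0.2]
width: 0.357
```

View pics/w5.png

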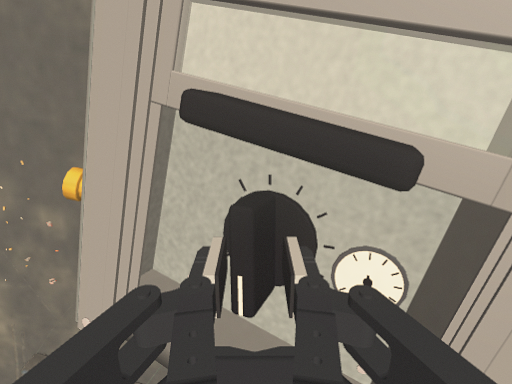

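```bash
python3 -m jog '[[0,0,-1,0,24],[0,0,-1,0,20],[0,0,-1,0,16],[0,0,-1,0,12],[0,0,-1,0,10],[0,0,-1,0,10],[0,0,-1,3,10],[0,0,-1,6,10],[0,0,-1,10,10],[0,0,-1,14,10]]' 30
python3 - <<'E'
from h import *
c,im=snap('wrist','w6.png')
s=bot.read_state();print(s["wrist_force"],s["torque"])
E
```

```text
time: 13.25
tool_pos: [0.5933, -0.1506, 0.1]
tcp_rot: [-1.351, 0.964, -0.956]
wrist_force: [-11.3, 1.7, 11.3]
width: 0.221
[-10.42666473   1.78921242   9.67074711] [ 0.25754201  1.28933636 -0.03978253]
```

View pics/w6.png

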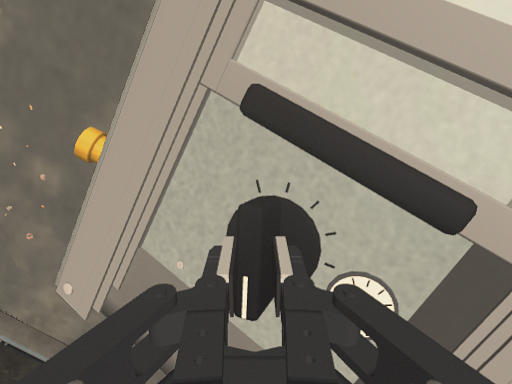

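```bash
python3 -m jog '[[0,0,0,6,10],[-1,0,0,12,10],[-1,0,0,18,10],[-1,0,0,24,10],[-1,0,0,30,10],[-1,0,0,36,10],[-1,0,0,42,10],[-1,0,0,48,10],[-1,0,0,54,10],[-1,0,0,60,10]]'
python3 - <<'E'
from h import *
c,im=snap('wrist','w7.png')
s=bot.read_state();print(s["wrist_force"],s["torque"],s["q"])
E
```

```text
time: 14.55
tool_pos: [0.593, -0.1511, 0.1]
tcp_rot: [-1.566, 0.151, -0.145]
wrist_force: [-8.7, -0.8, 7.3]
width: 0.159
[-8.55111001  0.94390229  7.99783641] [0.16849279 1.17866814 0.02722095] [-2.89613691e-01  2.88358256e-01  1.88054373e+00 -9.99679580e-04
  9.76543889e-01 -1.67553652e+00]
```

View pics/w7.png

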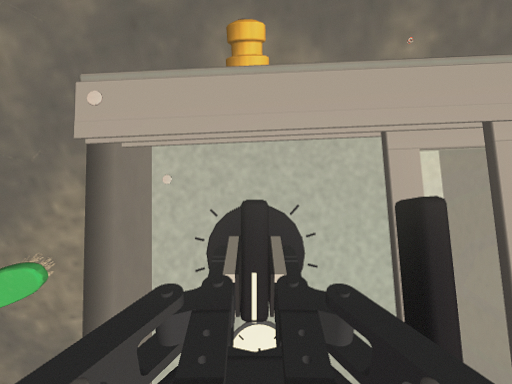

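```bash
python3 -m jog '[[0,0,0,6,10],[0,0,0,12,10],[0,0,0,18,10],[0,0,0,24,10],[0,0,0,30,10],[0,0,0,36,10],[0,0,0,41,10],[0,0,0,46,10],[0,0,0,46,10],[0,0,0,46,10]]'
python3 - <<'E'
from h import *
c,im=snap('wrist','w8.png')
s=bot.read_state();print(s["wrist_force"],s["torque"],s["q"])
E
```

```text
time: 15.85
tool_pos: [0.5928, -0.1523, 0.1008]
tcp_rot: [-1.518, -0.475, 0.482]
wrist_force: [-12.2, -0.1, 12.6]
width: 0.154
[-12.38858993  -1.21599657  11.91155564] [-1.97809649  1.54878048 -0.78804605] [-0.29026405  0.28726495  1.88013555 -0.00428575  0.97732073 -2.46977152]
```

View pics/w8.png

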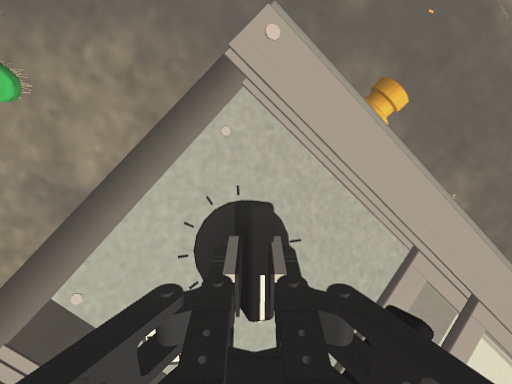

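```bash
python3 -m jog '[[0,0,0,0,20],[0,0,0,0,26],[0,0,0,0,30],[0,0,0,0,30],[0,0,10,0,30],[0,0,25,0,30],[0,0,45,0,30],[0,0,65,0,30],[0,0,85,0,30],[0,0,85,0,30]]'
python3 - <<'E'
from h import *
c,im=snap('wrist','w9.png'); p=np.load("pose.npy")
cv2.imwrite("pics/w9z.png",cv2.resize(cv2.convertScaleAbs(im[100:290,150:400],alpha=1.6,beta=10),None,fx=3,fy=3,interpolation=cv2.INTER_CUBIC))
print(bot.read_state()["tool_pos"])
u0,un,=[proj(c,[world(p,con(-.014,-.121,-.02)),world(p,con(-.014+.03*np.cos(t),-.121+.03*np.sin(t),-.02))]) for t in (np.pi/4,np.pi/12)]; print((u0-[150,100])*3,(un-[150,100])*3)
E
```

```text
time: 17.15
tool_pos: [0.5967, -0.1515, 0.1876]
tcp_rot: [-1.52, -0.483, 0.475]
wrist_force: [0.7, -0.4, 0.0]
width: 0.356
[ 0.59572504 -0.15120237  0.18588936]
[[336.3713752  286.43428224]
 [344.31385861 403.78929955]] [[336.3713752  286.43428224]
 [286.49296304 394.86110265]]
```

View pics/w9z.png

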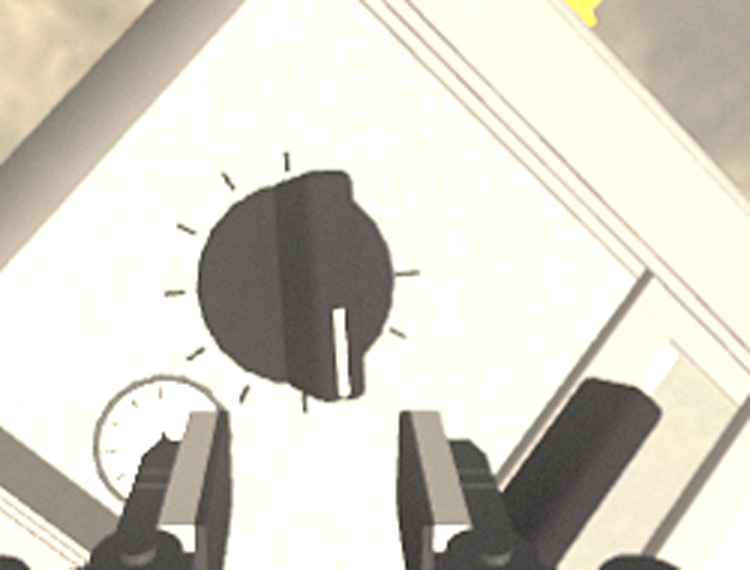

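```bash
python3 -m jog '[[0,5,5,-9,26],[0,15,10,-18,26],[1,30,10,-27,26],[2,45,10,-36,26],[3,60,10,-43.5,26],[3,72,10,-43.5,26],[3,72,0,-43.5,26],[3,72,-10,-43.5,26],[3,72,-10,-43.5,26],[3,72,-10,-43.5,26]]'
python3 - <<'E'
from h import *
c,im=snap('wrist','w10.png'); print(bot.read_state()["tool_pos"])
E
```

```text
time: 18.45
tool_pos: [0.5979, -0.0794, 0.174]
tcp_rot: [-1.568, 0.117, -0.116]
wrist_force: [-0.7, -0.3, 0.3]
width: 0.307
[ 0.59809449 -0.07936752  0.17439047]
```

View pics/w10.png

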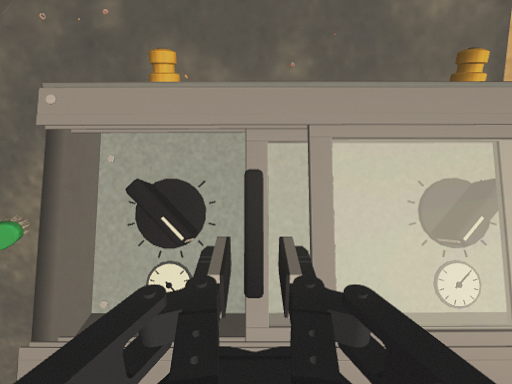

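```bash
python3 -m jog '[[0,0,-10,0,26],[0,0,-20,0,26],[0,0,-30,0,26],[0,0,-37,0,26],[0,0,-37,0,20],[0,0,-37,0,12],[0,0,-37,0,5],[0,0,-37,0,5],[0,0,-37,0,5],[0,0,-37,0,5]]' 25
python3 -m jog '[[-1,-7,0,0,5],[-2,-14,0,0,5],[-4,-27,0,0,5],[-6,-40,0,0,5],[-8,-53,0,0,5],[-10,-66,0,0,5],[-12,-79,0,0,5],[-14,-92,0,0,5],[-16,-105,0,0,5],[-18,-117,0,0,5]]'
python3 -m jog '[[-1,-5,0,0,5],[-2,-10,0,0,5],[-2,-14,0,0,5],[-2,-15,0,0,5],[-2,-15,0,0,5],[-2,-15,0,0,5],[-2,-13,0,0,5],[-2,-13,0,0,5],[-2,-13,0,0,5],[-2,-13,0,0,5]]'
python3 - <<'E'
from h import *
c,im=snap('wrist','w11.png'); print(face(np.load("pose.npy"),bot.read_state()["tool_pos"])*1000)
E
```

```text
time: 19.75
tool_pos: [0.5976, -0.0799, 0.1372]
tcp_rot: [-1.569, 0.116, -0.115]
wrist_force: [-0.4, -5.0, -3.0]
width: 0.135
time: 21.0
tool_pos: [0.5802, -0.1969, 0.1372]
tcp_rot: [-1.568, 0.115, -0.117]
wrist_force: [4.3, 1.6, -7.6]
width: 0.132
time: 22.25
tool_pos: [0.5785, -0.2086, 0.1372]
tcp_rot: [-1.567, 0.115, -0.117]
wrist_force: [5.8, 3.5, -7.2]
width: 0.132
[   3.97775762 -178.96831523   22.67603124]
```

View pics/w11.png

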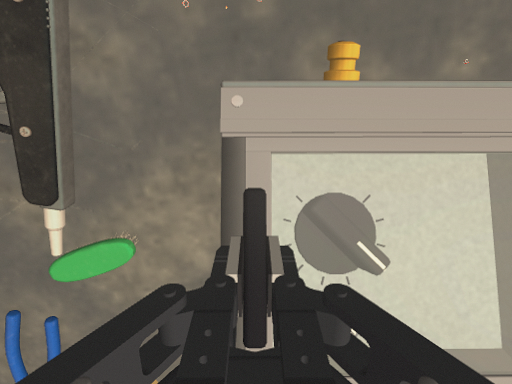

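```bash
python3 -m jog '[[0,-1,0,0,5],[0,-2,0,0,5],[0,-3,0,0,5],[0,-3,0,0,5],[0,-3,0,0,5],[0,-3,0,0,5],[0,-3,0,0,5],[0,-3,0,0,5],[0,-3,0,0,5],[0,-3,0,0,5]]'
python3 -m jog '[[0,2,0,0,5],[0,2,0,0,5],[0,2,0,0,18],[0,2,0,0,26],[0,2,0,0,26],[0,2,0,0,26],[0,2,10,0,26],[0,2,25,0,26],[0,2,45,0,26],[0,2,60,0,26]]'
python3 -m jog '[[-20,0,20,0,40],[-40,0,50,0,60],[-60,20,80,0,80],[-80,40,110,0,85],[-80,45,140,0,85],[-80,45,140,0,85],[-80,45,140,0,85],[-80,45,140,0,85],[-80,45,140,0,85],[-80,45,140,0,85]]'
python3 - <<'E'
from h import *
c,im=snap('wrist','w12.png'); p=np.load("pose.npy"); print(bot.read_state()["tool_pos"])
cv2.imwrite("pics/w12z.png",cv2.resize(im[125:345,195:375],None,fx=2.7,fy=2.7,interpolation=cv2.INTER_CUBIC))
print((proj(c,[world(p,con(u,v,.013)) for u in(-.04,.04) for v in(-.186,-.174)])-[195,125])*2.7)
c,im=snap('side','s12.png')
E
```

```text
time: 23.55
tool_pos: [0.5785, -0.2088, 0.1372]
tcp_rot: [-1.562, 0.116, -0.116]
wrist_force: [5.4, 11.9, -5.5]
width: 0.134
time: 24.8
tool_pos: [0.5788, -0.2103, 0.1999]
tcp_rot: [-1.569, 0.114, -0.118]
wrist_force: [0.0, -0.7, -0.1]
width: 0.303
time: 26.05
tool_pos: [0.4977, -0.165, 0.3364]
tcp_rot: [-1.567, 0.117, -0.115]
wrist_force: [0.1, 0.8, 0.2]
width: 0.994
[ 0.49782679 -0.16500625  0.33664238]
[[ 78.89092479 209.28369453]
 [105.13362021 209.33456429]
 [ 76.69030355 388.05976186]
 [103.54143083 388.10912178]]
```

View pics/w12z.png

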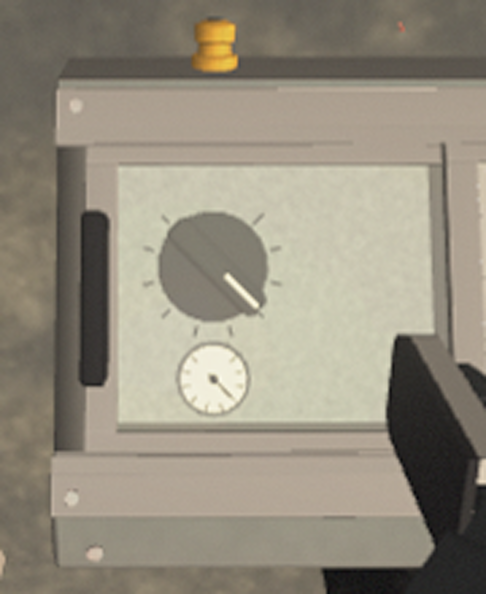

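View pics/w12.png

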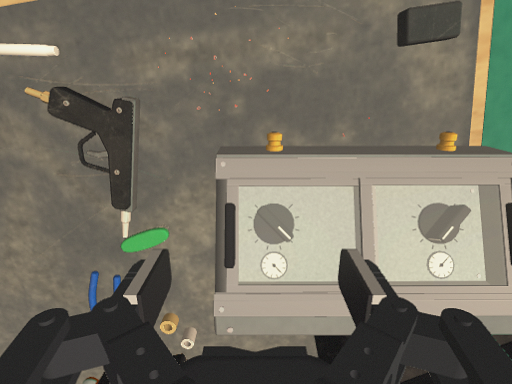

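View pics/s12.png

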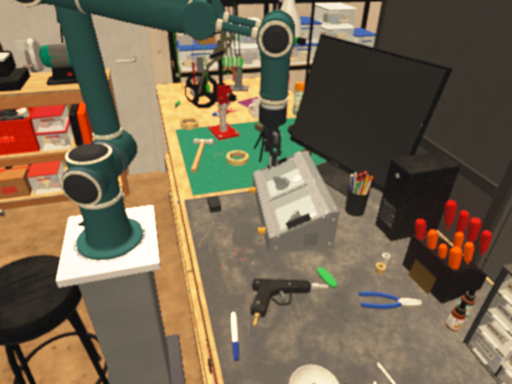

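```bash
python3 -c "
from workcell import bot
print(bot.finish_job())"
```

```text
the job is handed in; nothing more can be done
None
```

The right selector is at click 3, the right cover is shut again, and the job was handed in at about 26 s.

**What I did:** I gripped the right cover's pull and slid it left to its stop. I then turned the selector anticlockwise from click 7 to click 3, let go, and slid the cover shut again.

**Last checks:**
- **Selector:** the pointer lies at the predicted click-3 direction, 45° anticlockwise of up-slope, and the tick count agrees. I released it about 5° before the rest because the last joint was near its limit. It dropped into the rest, and the picture taken after the release confirmed this.
- **Cover:** its pull sits in the same place against the frame as before the job, and the tool was within 0.1 mm of the first grip position. A 3 mm further push met about 12 N without moving it.
- **Surroundings:** the left cover, left selector, blow gun, sanding block and brush look unmoved in the last wrist picture, as does the tape roll in the last side picture. The gripper was clear and the wrist force was near zero.

**Disagreements:** the camera-based positions were 1 to 2 mm off the tool readings, which matches the stated calibration. No check failed.

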